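# Push the disc tray home and shut the bar behind it

## Task

Of the two cream pocket trays drawn out of their docks, one is full of dark discs and the other is empty. With the fingertips, push the full tray fully home against the stop of its dock while its swing bar is still open, then push that bar fully shut across the front of the tray; do not lift or tip the tray, and finish clear of everything. Leave the empty tray, its bar and everything else on the bench as they are.

Things in the scene. Friction and masses are not known exactly. Their poses are not given: they have to be found in the camera images.
- dock: the dock of the full tray, fixed: dark grey metal plate 4 mm thick (x -90 to 170, y -65 to 65 mm) with two steel guide rails (x 11 to 165 mm, inner faces y +-55 mm) and a back stop, all 30 mm tall. Origin on the bench on its centre line near the front; x is the way the tray is pushed home, y left of that, z up. Turned up to 0.32 rad about z
- tray: the full tray: cream plastic, 150 (x) x 104 (y) mm, rim 26 mm tall, loose on the plate, underside 4 mm above the bench, 3 mm play to each rail. Origin: centre of the underside, x as the dock's. A dark disc in each of 6 x 4 pockets. Starts drawn out 40 to 75 mm; home, its origin is at x = 81 mm in the dock's frame, its front face at 6 mm. 0.35 to 0.7 kg, slides with a few newtons
- tray_front (a point): middle of the full tray's front face (75 mm in front of the tray's origin), 17 mm above the bench: where to push it
- dock_gate (a joint): swing bar of the full tray's dock: steel, 80 mm long, 10 mm thick, at heights 8 to 28 mm. 0 = shut: it points along the dock's -y across the front of a tray that is home, 4 mm clear of it. Grows as it swings out to the dock's -x (pi/2) and on to +y; limit 2.5 rad. Stays where left (friction 0.04 Nm). Starts at 1.8 to 2.3
- dock_gate_hinge (a point): the upright pin about which that bar turns, 18 mm above the bench, 34 mm tall: at x = -3, y = +59 mm in the dock's frame
- dock_stop (a point): middle of the face of that dock's back stop, at x = 156 mm, 17 mm above the bench: a tray that is home touches it
- dock_gate_tip (a point): the free end of that bar, 80 mm from the pin, 18 mm above the bench
- spare_dock: the empty tray's dock, like the other in every size; the two may stand either way round, left or right
- spare_tray: the empty tray: same tray, with no discs in its pockets; drawn out too; to be left alone
- spare_dock_gate (a joint): swing bar of the empty tray's dock, same sense; open, to be left alone
- spare_dock_gate_tip (a point): free end of that bar
- binder_jar: closed jar, 40 mm across, 60 mm tall, between the two docks towards the far end; loose, to be left alone; origin at its underside or middle
- press_weight: small brass weight with a neck, 32 mm across, 38 mm tall, between the docks; loose, to be left alone; origin at its underside or middle
- disc_stack: stack of dark discs, 24 mm across, 24 mm tall, at the right of the docks; loose, to be left alone; origin at its underside or middle
- scraper: spatula lying at the right, about 170 mm long; loose, to be left alone; origin at its underside or middle
- channel: steel channel with a dark rod in it, 200 x 30 mm, 22 mm tall, lying at the right; loose, to be left alone; origin at its underside or middle
- cup: white ceramic cup, 64 mm across, 55 mm tall, at the left; loose, to be left alone; origin at its underside or middle
- brush: brush lying at the left, about 160 mm long; loose, to be left alone; origin at its underside or middle
Things that resemble listed ones, but are neither listed nor needed, are in the scene too. Leave any blue or red look-alike of the tray alone.

How it is judged:
By the outcome, as a careful person would: the job done as asked, in the order asked, and still so for the second after the job is handed in, with the robot touching nothing.
It also fails if it takes over 48 s, if anything falls off the work surface, if the arm or the gripper's body presses on something with over 40 N, if the wrist force passes 120 N, or if a joint passes its speed limit or range.

## Robot

A 6-joint arm with a two-finger parallel gripper is mounted at the origin on the work surface. World frame = base frame: x ahead of the robot, y to its left, z up, the work surface at z = 0. Lengths are in m, angles in rad, forces in N, time in s.
With the tool pointing down it reaches from about 0.375 to 0.925 m from the base axis. Payload 5.7 kg.
Tool frame: the origin (TCP) lies at the very end of the fingers, on their centre line; the grasp point (between the pads) lies env.grip_depth behind it (env.grip_depth is the distance from the TCP to the grasp point, in m); z points along the fingers, y is the line along which they close (so a half turn about z gives the same grasp; the last joint's range is limited). The gripper opens to 85 mm and grips with 20 to 120 N. Pads are 22 mm wide; open, the fingers measure 114 mm over their backs; the gripper's body (76 mm by 85 mm) begins 54 mm behind the grasp point. The pads swing forward as they close: fully open they stand 13 mm farther back than shut.
Start: joints at [-1.293, 0.359, 1.51, -0, 1.272, -0.115], TCP at [0.23, -0.554, 0.231] pointing down, gripper open.
Joint ranges: [-2.97, 2.97], [-1.01, 2.36], [0.21, 2.38], [-0.96, 4.11], [0.2, 2.71], [-2.98, 2.98]. Speed limits (rad/s): [2.39, 2.39, 3.14, 3.14, 3.14, 3.14].

## Interface

Orientations are given as a unit quaternion [x, y, z, w].
In Python, from station import env gives the robot as it stands. The module is installed in compiled form; this text tells all that it offers. Calls block until the motion is done:
- env.movep(position, orientation): joint-space move of the TCP to a pose.
- env.move_straight(position, ori=None, feed=0.15): straight line of the TCP; ori=None keeps the orientation; feed is the mean speed in m/s.
- env.set_joints(angles): joint-space move.
- env.gripper_to(opening, newtons=None): opening from 0.0 (shut) to 1.0 (fully open); newtons is the grip in N (None keeps the last); returns when the fingers have stopped.
- env.pause(seconds).
- env.ik(position, orientation): joint angles nearest the present ones, or None.
- env.read_state(): the state.
- env.capture(name): name is "scene" or "top" or "wrist"; returns a dict with "pixels" (420x560x3 uint8, red, green, blue), "intrinsics" (3x3 intrinsics, pixels), "R" (3x3) and "t" (3): a world point X has camera coordinates R X + t. Camera axes: x right, y down, z forward; pixel columns grow to the right and rows downward; lengths in m; the calibration is good to about 2 mm. The wrist camera is an equidistant fisheye: a pixel r from the principal point sees the ray r / f radians off the axis. A picture is of the moment at which its call begins. There is no depth.
A pose or a line that the arm cannot do raises env.PlanningError and nothing moves.
- env.sign_off(): hands the job in; it is judged then, once.
The state is a dict: "time": time; "joints": joint angles; "qvel": joint speeds; "tau": joint torques, N m; "tcp_pos": TCP position; "orientation": TCP orientation; "contact_force": force on the tool from outside, world axes, zero at the start; "wrist_torque": the same for the moment, N m; "grip_width": opening from 0.0 (shut) to 1.0 (fully open); "grip_force": force on a finger pad.
Only numpy, scipy, OpenCV 4.12 (cv2) and the standard library are available. Lean on these libraries where they do the work, as an engineer would, in place of code of your own. Each camera call takes 0.05 s, during which the arm holds its last target. There are 200 camera calls.

## Working session

There is one attempt and no reset: what is moved stays moved. The work goes in short steps, each a Python script; the robot and the scene stay as the last script left them, time stands still between calls to the robot, and variables do not carry over. Pictures are saved under pics/ and viewed, at most 10 in all, crops included, and the job is handed in when it is done.

```bash
mkdir -p pics; python3 - <<'E'
from station import env
import cv2,numpy as np,pickle
d={}
for n in("top","scene"):
    c=env.capture(n);d[n]=c;cv2.imwrite(f"pics/{n}0.png",c["pixels"][...,::-1]);print(n,c["intrinsics"].tolist(),c["R"].round(4).tolist(),c["t"])
pickle.dump(d,open("cap0.pkl","wb"))
s=env.read_state();print(s["time"],s["orientation"],env.grip_depth)
E
```

```text
top [[386.09992095303846, 0.0, 281.25505148843075], [0.0, 386.09992095303846, 214.84389866000464], [0.0, 0.0, 1.0]] [[-0.0242, -0.9992, -0.0306], [-0.9972, 0.0263, -0.0702], [0.0709, 0.0288, -0.9971]] [0.03475884 0.5044982  1.10147068]
scene [[506.55295301500684, 0.0, 282.61448419260574], [0.0, 506.55295301500684, 207.06789233608808], [0.0, 0.0, 1.0]] [[0.0078, 1.0, 0.0054], [0.6908, -0.0015, -0.723], [-0.723, 0.0093, -0.6908]] [-0.01696029 -0.33201632  1.83795929]
0.1 [ 9.80771541e-01  1.95157515e-01 -6.50798862e-05 -8.51597684e-04] 0.0187
```

View pics/top0.png

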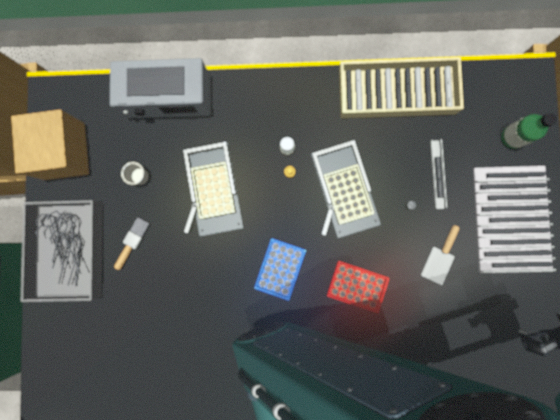

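View pics/scene0.png

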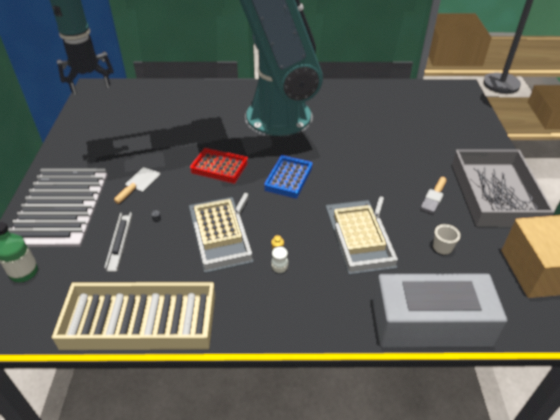

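Top view: the full tray (dark dots) is at (350,195) with its bar from about (333,208) to (325,235). The things that could be mistaken for it are the empty cream tray (214,190), the blue one (280,268) and the red one (358,284). I choose (350,195) and check it in a close crop.

```bash
python3 - <<'E'
import cv2,pickle
d=pickle.load(open("cap0.pkl","rb"))
a=d["top"]["pixels"][135:245,300:395,::-1];b=d["scene"]["pixels"][185:275,180:260,::-1]
a=cv2.resize(a,None,fx=4.2,fy=4.2,interpolation=cv2.INTER_CUBIC);b=cv2.resize(b,None,fx=4.5,fy=4.5,interpolation=cv2.INTER_CUBIC)
b=cv2.copyMakeBorder(b,0,a.shape[0]-b.shape[0],0,0,cv2.BORDER_CONSTANT)
cv2.imwrite("pics/crop0.png",cv2.hconcat([a,b]))
E
```

```text
(no output)
```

View pics/crop0.png

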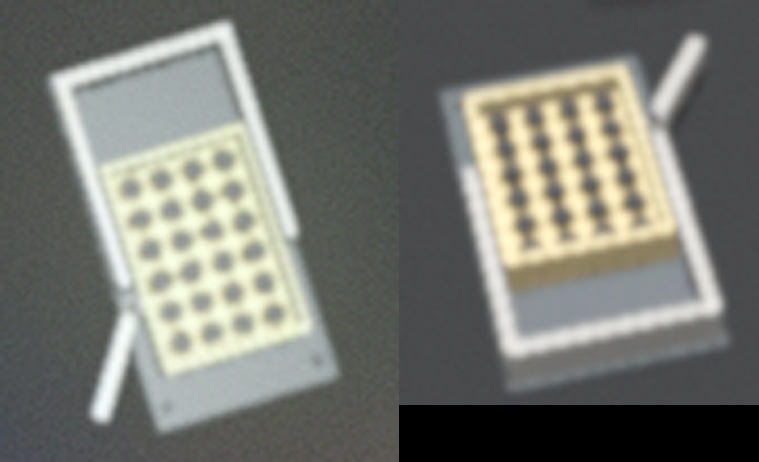

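The crop confirms that the 24 pockets hold dark discs. In the left half the bar runs from about (128,312) to (100,418), and the tray front corners are at (167,375) and (310,330). Next I measure by masks and rays.

```bash
cat > h.py <<'E'
import cv2,numpy as np
def cast(c,uv,z):
    uv=np.atleast_2d(np.asarray(uv,float));K,R,t=c["intrinsics"],c["R"],c["t"]
    r=(np.linalg.inv(K)@np.c_[uv,np.ones(len(uv))].T).T@R
    o=-R.T@t
    return (o+r*((z-o[2])/r[:,2])[:,None])[:,:2]
def big(m,k=1):
    cs=sorted(cv2.findContours(m.astype(np.uint8),cv2.RETR_EXTERNAL,cv2.CHAIN_APPROX_NONE)[0],key=cv2.contourArea)[::-1]
    return cs[:k]
def rect(c,cnt,z,s=1,off=(0,0)):
    # world-plane min-area rectangle (mm), off/s undo crop & upscale
    uv=(cnt[:,0]+.5)/s-.5+off
    return cv2.minAreaRect((cast(c,uv,z)*1000).astype(np.float32))
def masks(c,box,s=6):
    u0,v0,u1,v1=box
    a=cv2.resize(c["pixels"][v0:v1,u0:u1],None,fx=s,fy=s,interpolation=cv2.INTER_CUBIC)
    f=a.astype(int);yel=f[...,0]-f[...,2];val=f.min(2)
    return yel,val,a
E
python3 - <<'E'
from h import *
import pickle
d=pickle.load(open("cap0.pkl","rb"));c=d["top"];s=6
for name,box in(("full",(300,135,395,245)),("spare",(170,135,255,245))):
    yel,val,a=masks(c,box);off=np.array(box[:2])
    m=yel>28
    m=cv2.morphologyEx(m.astype(np.uint8),cv2.MORPH_CLOSE,np.ones((31,31)))
    print(name,"tray",rect(c,big(m)[0],.030,s,off))
    w=((yel<20)&(val>165)).astype(np.uint8)
    for q in big(w,4): 
        for z in (.032,.028): print("  white",z,cv2.contourArea(q),rect(c,q,z,s,off))
    # plate + all: anything brighter than bench
    p=(val>88).astype(np.uint8); print("  all",rect(c,big(p)[0],.004,s,off))
    for t in (1,):
        cv2.imwrite(f"pics/m_{name}.png",np.hstack([a[...,::-1],np.dstack([m*255,w*255,p*120])]))
E
```

```text
full tray ((557.5138549804688, -173.18637084960938), (139.64183044433594, 90.99008178710938), 17.304664611816406)
  white 0.032 140737.5 ((575.6903686523438, -153.03890991210938), (264.9161682128906, 160.0725555419922), 8.95572280883789)
  white 0.028 140737.5 ((576.234130859375, -153.55657958984375), (265.877197265625, 160.65325927734375), 8.955733299255371)
  white 0.032 4.5 ((474.923828125, -249.6096954345703), (0.9927706122398376, 1.3447563648223877), 43.30429458618164)
  white 0.028 4.5 ((475.10211181640625, -250.47769165039062), (0.9963607788085938, 1.3496348857879639), 43.30403137207031)
  all ((575.9166259765625, -153.087158203125), (277.3504943847656, 180.6054229736328), 12.695003509521484)
spare tray ((582.1842651367188, 221.54991149902344), (139.9556121826172, 100.17671966552734), 8.945943832397461)
  white 0.032 43169.0 ((633.4107666015625, 228.5421142578125), (164.54714965820312, 130.20278930664062), 9.149418830871582)
  white 0.028 43169.0 ((634.1639404296875, 229.40859985351562), (165.14405822753906, 130.67507934570312), 9.149385452270508)
  white 0.032 29641.0 ((506.64703369140625, 223.92222595214844), (96.14068603515625, 166.8609619140625), 7.007744789123535)
  white 0.028 29641.0 ((506.94036865234375, 224.77195739746094), (96.48941802978516, 167.46621704101562), 7.007750988006592)
  white 0.032 214.0 ((518.1163330078125, 160.9837188720703), (7.583892822265625, 10.266246795654297), 7.217264652252197)
  white 0.028 214.0 ((518.4512329101562, 161.60513305664062), (7.611372947692871, 10.303485870361328), 7.217154502868652)
  white 0.032 204.5 ((508.7786865234375, 205.1727752685547), (10.576432228088379, 9.282612800598145), 51.96844482421875)
  white 0.028 204.5 ((509.0797424316406, 205.95448303222656), (10.614794731140137, 9.316301345825195), 51.9682502746582)
  all ((588.2156982421875, 241.984130859375), (274.4944152832031, 182.55447387695312), 9.018743515014648)
```

```bash
python3 -c "
import cv2;a=cv2.imread('pics/m_full.png');cv2.imwrite('pics/mf.png',cv2.resize(a,None,fx=.65,fy=.65,interpolation=cv2.INTER_AREA))"
```

```text
(no output)
```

View pics/mf.png

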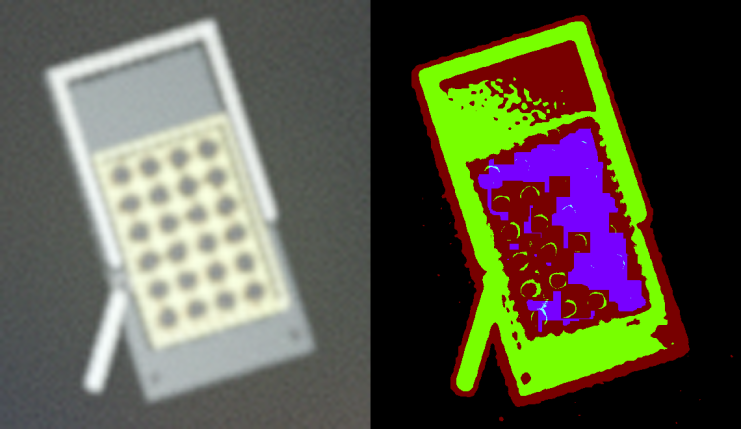

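```bash
python3 - <<'E'
from h import *
import pickle
d=pickle.load(open("cap0.pkl","rb"));c=d["top"];s=6
box=(300,135,395,245);off=np.array(box[:2])
yel,val,a=masks(c,box)
b=cv2.GaussianBlur(a,(0,0),6).astype(int);yel=b[...,0]-b[...,2];val=b.min(2)
k=lambda y,x:(yel[y,x],val[y,x])
for yt in(16,20,24,28):
    m=cv2.morphologyEx((yel>yt).astype(np.uint8),cv2.MORPH_CLOSE,np.ones((41,41)))
    print("tray",yt,rect(c,big(m)[0],.030,s,off))
for vt in(180,190,200,210):
    for q in big((yel<24)&(val>vt),3):
        if cv2.contourArea(q)>1500:
            r=rect(c,q,.028,s,off);print("white",vt,cv2.contourArea(q),r,cv2.boxPoints(r).round(1).tolist())
E
```

```text
tray 16 ((559.6752319335938, -172.1199188232422), (149.7255401611328, 102.1286849975586), 15.890891075134277)
tray 20 ((559.6744384765625, -171.91134643554688), (147.19314575195312, 98.80387115478516), 15.847829818725586)
tray 24 ((559.1982421875, -171.3978271484375), (143.4267578125, 94.16881561279297), 15.544401168823242)
tray 28 ((577.942626953125, -187.03147888183594), (104.76519012451172, 46.7050666809082), 16.503620147705078)
white 180 120960.0 ((581.9376220703125, -153.37672424316406), (252.61483764648438, 156.92738342285156), 8.485471725463867) [[445.3999938964844, -94.4000015258789], [468.6000061035156, -249.60000610351562], [718.4000244140625, -212.3000030517578], [695.2999877929688, -57.099998474121094]]
white 190 58437.0 ((592.0772705078125, -162.85379028320312), (221.7975616455078, 126.06133270263672), 15.829672813415527) [[468.20001220703125, -132.5], [502.6000061035156, -253.6999969482422], [716.0, -193.1999969482422], [681.5999755859375, -72.0]]
white 190 3297.5 ((482.4301452636719, -110.45565032958984), (13.198060035705566, 75.29920959472656), 71.55239868164062) [[44
[... 761 characters left out ...]
80883789062), 15.787088394165039) [[537.4000244140625, -114.69999694824219], [570.7000122070312, -232.39999389648438], [713.5, -192.0], [680.2000122070312, -74.30000305175781]]
white 210 2067.5 ((482.01318359375, -108.83901977539062), (8.866303443908691, 69.55372619628906), 69.82695007324219) [[447.79998779296875, -101.0], [513.0999755859375, -125.0], [516.2000122070312, -116.69999694824219], [450.8999938964844, -92.69999694824219]]
white 210 1924.0 ((633.7233276367188, -211.69808959960938), (129.81271362304688, 5.146903038024902), 15.964725494384766) [[570.5999755859375, -227.10000610351562], [572.0, -232.0], [696.7999877929688, -196.3000030517578], [695.4000244140625, -191.39999389648438]]
```

Measurements agree:
- **Tray:** 149.7 x 102 mm, yaw 0.277.
- **Dock origin:** about (539,-178) mm.
- **Predicted hinge:** (520,-122), against the bar's own end at (519.6,-123).
- **Starting state:** bar at about 2.2, tray drawn out about 60 mm.

Now push the tray.

```bash
cat > r.py <<'E'
from station import env
import numpy as np
Y=.277;U=np.array([np.cos(Y),np.sin(Y)]);V=np.array([-U[1],U[0]]);O=np.array([.539,-.178])
Q=[np.cos(Y/2),np.sin(Y/2),0,0]
P=lambda x,y,z:[*(O+U*x+V*y),z]
def F(b=np.zeros(3)):
    f=np.array(env.read_state()["contact_force"])-b
    return np.array([f[:2]@U,f[:2]@V,f[2]])
def loc():
    p=np.array(env.read_state()["tcp_pos"]);d=p[:2]-O
    return np.array([d@U,d@V,p[2]]).round(4)
E
python3 - <<'E'
from r import *
env.gripper_to(.5)
env.movep(P(-.085,0,.13),Q)
env.move_straight(P(-.085,0,.011),feed=.12)
b=np.array(env.read_state()["contact_force"]);print("pre",loc(),F(b),env.read_state()["grip_width"])
for x in(-.066,-.055,-.011):
    env.move_straight(P(x,0,.011),feed=.05);print(loc(),F(b).round(2))
for x in np.arange(-.010,.004,.001):
    env.move_straight(P(x,0,.011),feed=.02);f=F(b);print(loc(),f.round(1))
    if f[0]<-14:break
print(env.read_state()["time"])
E
```

```text
pre [-0.0846 -0.0005  0.0115] [0. 0. 0.] 0.5005443755786932
[-0.0657  0.0001  0.011 ] [-1.51  0.98  0.23]
[-0.0545 -0.0002  0.011 ] [-0.91  0.31  0.09]
[-0.0107 -0.0002  0.0111] [-1.24 -0.19  0.42]
[-0.01   -0.0001  0.0111] [0.3 0.2 1. ]
[-0.0095  0.0001  0.011 ] [-4.1 -0.9  3. ]
[-0.0083  0.0002  0.011 ] [-4.4 -1.2  3.7]
[-0.0069  0.0001  0.011 ] [-2.9 -0.7  2. ]
[-0.0057  0.0001  0.0109] [-2.3 -0.9  1.2]
[-0.0047 -0.      0.0109] [-2.  -0.4  0.8]
[-0.0038 -0.      0.011 ] [-1.1 -0.4 -0.6]
[-0.0028 -0.0001  0.011 ] [-2.  -0.1 -0.3]
[-0.0019 -0.      0.011 ] [-1.7  0.4 -0. ]
[-0.0013  0.0001  0.011 ] [-4.2 -0.2  1.8]
[-0.0013  0.0001  0.011 ] [-8.4 -1.8  4.8]
[-0.0013  0.0001  0.011 ] [-10.4  -2.4   5.4]
[-0.0013  0.0001  0.011 ] [-14.9  -4.2   8.6]
8.5083
```

The tray stopped at x=-1.3 mm and force climbed firmly, so it is against the stop. Back off, lift and look.

```bash
python3 - <<'E'
from r import *
import cv2,pickle
env.move_straight(P(-.03,0,.011),feed=.08)
env.move_straight(P(-.03,0,.10),feed=.15)
env.gripper_to(0)
env.movep(P(-.06,.14,.17),Q)
print(loc(),env.read_state()["time"])
d={n:env.capture(n) for n in("top","scene")};pickle.dump(d,open("cap1.pkl","wb"))
a=cv2.resize(d["top"]["pixels"][135:275,290:395,::-1],None,fx=3.8,fy=3.8,interpolation=cv2.INTER_CUBIC)
b=cv2.resize(d["scene"]["pixels"][185:275,180:260,::-1],None,fx=4.5,fy=4.5,interpolation=cv2.INTER_CUBIC)
b=cv2.copyMakeBorder(b,0,a.shape[0]-b.shape[0],0,0,cv2.BORDER_CONSTANT)
cv2.imwrite("pics/crop1.png",cv2.hconcat([a,b]))
E
```

```text
[-0.0591  0.139   0.1702] 10.9667
```

View pics/crop1.png

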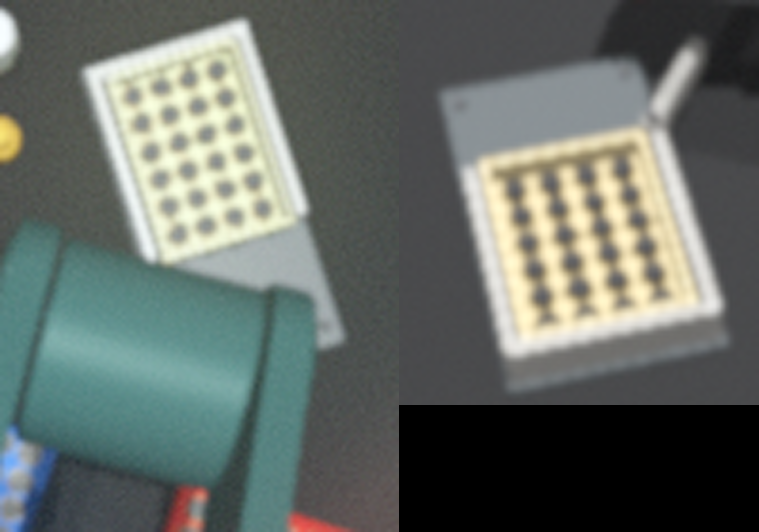

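Both views show the tray home against the stop, square between the rails, with the bar still open at the right panel's (680,80). Now sweep the bar shut. By the tray contact (TCP -1.3 with the face at 6), the TCP should be near x = -15 when it is shut.

```bash
python3 - <<'E'
from r import *
H=np.array([-.003,.059]);z=.013
def pos(g,off,r=.055):
    d=np.array([-np.sin(g),-np.cos(g)]);n=np.array([-np.cos(g),np.sin(g)])
    return P(*(H+r*d+off*n),z)
p=pos(2.25,.042);env.movep([*p[:2],.10],Q)
env.move_straight(p,feed=.12)
b=np.array(env.read_state()["contact_force"])
for g in np.linspace(2.2,.12,13):
    env.move_straight(pos(g,.014),feed=.06);f=F(b)
    print(round(g,2),loc()[:2],f.round(1))
    if np.abs(f).max()>20:break
else:
    for x in np.arange(-.0235,-.011,.001):
        env.move_straight(P(x,.004,z),feed=.02);f=F(b);print(loc(),f.round(1))
        if f[0]<-9:break
print(env.read_state()["time"])
E
```

```text
2.2 [-0.0395  0.1025] [ 0.5  1.3 -0.7]
2.03 [-0.0466  0.0957] [-0.9  0.7 -1.1]
1.85 [-0.0522  0.0874] [ 0.  -0.4 -0.5]
1.68 [-0.0563  0.0785] [-0.9 -0.1 -0.6]
1.51 [-0.0588  0.0689] [-0.9  0.2 -1.1]
1.33 [-0.0596  0.0591] [-0.9  0.6 -0.5]
1.16 [-0.0587  0.0492] [-0.9 -0.  -0.5]
0.99 [-0.0562  0.0397] [-1.   0.9 -0.5]
0.81 [-0.0521  0.0307] [-0.2 -0.2 -0.2]
0.64 [-0.0465  0.0226] [-1.1  0.5 -0.4]
0.47 [-0.0396  0.0155] [-0.5  0.3 -1.1]
0.29 [-0.0316  0.0098] [-0.   0.5 -0.1]
0.12 [-0.0228  0.0056] [ 0.6  0.9 -1.2]
[-0.0235  0.0038  0.013 ] [-0.5  0.9 -0.5]
[-0.0225  0.004   0.013 ] [ 0.2 -0.5 -1.2]
[-0.0215  0.004   0.013 ] [-0.8  0.1  0.7]
[-0.0204  0.004   0.013 ] [-1.7 -0.8 -0.9]
[-0.0194  0.004   0.013 ] [-1.7  0.7 -0.9]
[-0.0184  0.004   0.013 ] [-0.4  0.8 -1.4]
[-0.0174  0.004   0.013 ] [-0.8 -0.2  0.3]
[-0.0164  0.004   0.013 ] [-1.2  1.1 -1.8]
[-0.0154  0.004   0.013 ] [ 0.1 -0.8 -1.3]
[-0.0153  0.0041  0.013 ] [-5.3 -0.6  0.2]
[-0.0152  0.0041  0.013 ] [-8.4 -2.8  3.7]
[-0.0151  0.0041  0.0129] [-12.2  -4.2   5.2]
19.8333
```

The bar met its stop at -15.2 mm, as predicted. Retreat clear and check.

```bash
python3 - <<'E'
from r import *
import cv2
env.move_straight(P(-.045,.004,.013),feed=.06)
env.move_straight(P(-.045,.004,.15),feed=.15)
env.set_joints([-1.293,.359,1.51,0,1.272,-.115])
print(env.read_state()["time"])
d={n:env.capture(n) for n in("top","scene")}
a=cv2.resize(d["top"]["pixels"][125:315,160:400,::-1],None,fx=1.75,fy=1.75,interpolation=cv2.INTER_CUBIC)
b=cv2.resize(d["scene"]["pixels"][185:275,180:260,::-1],None,fx=4.4,fy=4.4,interpolation=cv2.INTER_CUBIC)
a=cv2.copyMakeBorder(a,0,b.shape[0]-a.shape[0],0,0,cv2.BORDER_CONSTANT)
cv2.imwrite("pics/fin.png",cv2.hconcat([a,b]))
E
```

```text
23.275
```

View pics/fin.png

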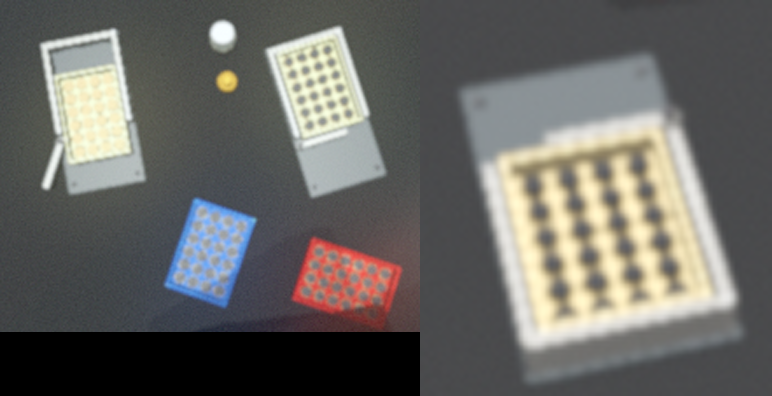

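The full tray is home, with its bar shut across the front (left panel 300,145 to 347,132). The spare dock, jar, weight, and blue and red trays look unmoved.

```bash
python3 -c "
from station import env
print(env.sign_off())"
```

```text
the job is handed in; nothing more can be done
None
```

The full tray is home against its stop with its swing bar shut across the front, the arm is clear, nothing else in the final pictures looks moved, and the job was handed in at about 23 s.

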